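# Sort the barens by how they drag

## Robot

A 6-joint arm with a two-finger parallel gripper is mounted at the origin on a cart in front of the work surface, level with it; the furniture and walls round the work are solid. World frame = base frame: x ahead of the robot, y to its left, z up, the work surface at z = 0. Lengths are in m, angles in rad, forces in N, time in s.
With the tool pointing down it reaches from about 0.3 to 0.775 m from the base axis. Payload 14.6 kg.
Tool frame: the origin (TCP) lies on the centre line of the jaws, within the pads' length; the fingertips stand 17 mm ahead of it and the grasp point (between the pads) lies 2 mm behind it; z points along the fingers, x is the direction in which the jaws open and shut, and the axes are right-handed (so a half turn about z gives the same grasp; the last joint's range is limited). The gripper opens to 94 mm and grips with 3 to 60 N. Pads are 16 mm wide; open, the fingers measure 119 mm over their backs; the gripper's body (75 mm by 177 mm) begins 78 mm behind the grasp point.
Start: joints at [1.228, 0.3, 1.521, -0, 1.321, -0.067], TCP at [0.15, 0.529, 0.222] pointing down, gripper open.
Joint ranges: [-3.03, 3.03], [-0.79, 2.21], [0.23, 2.52], [-1.04, 4.18], [0, 3.07], [-2.55, 2.55]. Speed limits (rad/s): [2.22, 2.22, 2.57, 3.14, 3.14, 3.14].

## Interface

Orientations are given as [roll, pitch, yaw] about the fixed x, y, z axes, in that order (R = Rz(yaw) Ry(pitch) Rx(roll)).
In Python, from station import ctrl gives the robot as it stands. The module is installed in compiled form; this text tells all that it offers.
- The arm moves only by the tool drive_tool, never from a script. Its argument "increments" is a list of rows, each a list of 3 entries, a list of its own where there are three numbers: the turn, a rotation vector about the tool's x, y, z in degrees, then the shift along the tool's x, y, z in mm, then the opening, from 0 (shut) to 1 (fully open). In form: [[[ax, ay, az], [dx, dy, dz], hand], ...]. A call has 1 to 20 rows; each row shifts and turns the commanded pose from where the row before left it, along the tool's axes as they then stand; what a row does not reach is not made up. A row lasts 1/8 s, in which the tool goes at most 62.5 mm and 10.7 degrees, less where a joint would pass 70% of its speed; a pose out of reach is approached as far as the arm can. A call with a gripper value outside its range is refused whole. The fingers move at their own pace and stop on an object; "squeeze" is the grip in N (left out, the last holds). Time passes only in rows, so rows that do not move let the fingers close. It gives the time, the measured TCP pose, the force and the opening at its end, in the units of the state.
- ctrl.get_obs(): the state, without advancing time (a new reading comes with each control period).
- ctrl.camera(name): name is "scene" or "top" or "wrist"; returns the picture (480x640x3 uint8, red, green, blue); there is no depth.
- ctrl.calibration(name): a dict with "fx", "fy", "cx", "cy" (pixels), "rvec" (rotation vector, rad) and "tvec" (3), from world to camera coordinates, as OpenCV has them. Camera axes: x right, y down, z forward; pixel columns grow to the right and rows downward; lengths in m; the calibration is good to about 2 mm. A picture is of the moment at which its call begins: read the wrist's pose just before it. calibration takes no time and is no camera call; for the wrist camera it gives the pose at the moment of the call.
- ctrl.hand_in(): hands the job in, once; it reports no verdict.
The state is a dict: "time_s": time; "qpos": joint angles; "joint_vel": joint speeds; "tau": joint torques, N m; "ee_pos": TCP position; "eef_rot": TCP orientation; "force": force on the tool from outside, world axes, zero at the start; "moment": the same for the moment, N m; "grip_width": finger opening in m.
Only numpy, scipy, OpenCV 4.12 (cv2) and the standard library are available. Lean on these libraries where they do the work, as an engineer would, in place of code of your own. Each camera call takes 0.05 s, during which the arm holds its last target.

## Task

Three barens that look alike lie on the worktop; drag them over it and feel how hard each one drags. Slide the one that glides most easily fully home against the back stop of the dock with the two posts, and the one that drags hardest fully home in the plain dock, without ramming the docks (keep the push against them below about 20 N). Leave the third lying flat on the open worktop clear of both docks, and leave the other things where they are.

Things in the scene. Friction and masses are not known exactly. Their poses are not given: they have to be found in the camera images.
- baren_a_grip (a point): Grip middle of a baren (0.9 kg): flat disc 105 mm across, 10.5 mm thick; on it a polished, rather slippery upright-sided grip bar 19 mm thick along x, 72 mm long along y, 11 to 34 mm up. Point on the disc's axis, 22 mm up. All look alike; the face discs in them (face_easy, _middle, _hard) change places each run. Dragged with no push down or lift they take about 1, 3 and 7 N.
- baren_b_grip (a point): Grip middle of a baren (0.9 kg): flat disc 105 mm across, 10.5 mm thick; on it a polished, rather slippery upright-sided grip bar 19 mm thick along x, 72 mm long along y, 11 to 34 mm up. Point on the disc's axis, 22 mm up. All look alike; the face discs in them (face_easy, _middle, _hard) change places each run. Dragged with no push down or lift they take about 1, 3 and 7 N.
- baren_c_grip (a point): Grip middle of a baren (0.9 kg): flat disc 105 mm across, 10.5 mm thick; on it a polished, rather slippery upright-sided grip bar 19 mm thick along x, 72 mm long along y, 11 to 34 mm up. Point on the disc's axis, 22 mm up. All look alike; the face discs in them (face_easy, _middle, _hard) change places each run. Dragged with no push down or lift they take about 1, 3 and 7 N.
- dock_posts: Dock with two posts (to 56 mm high, at x 86, y +-35 mm): U of dark wood screwed down, 12 mm high, no floor, rails 112 mm apart inside. Origin on the worktop under the centre of a baren fully home (rim touching the rigid back stop); x points from the mouth to the stop, its face at x = 52.5 mm; rails from x = -42 mm, flares from -67 mm; z up. For the easiest glider.
- dock_plain: Dock without posts: U of dark wood screwed down, 12 mm high, no floor, rails 112 mm apart inside. Origin on the worktop under the centre of a baren fully home (rim touching the rigid back stop); x points from the mouth to the stop, its face at x = 52.5 mm; rails from x = -42 mm, flares from -67 mm; z up. For the hardest-dragging baren.
- jar_black: Black closed ink jar, 74 mm across, 83 mm tall; origin at the centre of its underside. A bystander, to be left alone.
- block_star: Lino block with a flower pattern, 102x76x26 mm; origin at the centre of its underside. A bystander, to be left alone.
- ink_tube: Ink tube, 43x156x30 mm; origin at the centre of its underside. A bystander, to be left alone.
- lid_spare: Black jar lid, 77 mm across, 16 mm tall; origin at the centre of its underside. A bystander, to be left alone.
- cutter: Lino cutter with a wooden handle, 29x106x28 mm; origin at the centre of its underside. A bystander, to be left alone.
Not all that is in view belongs to the job. Leave any purple look-alike of the part that bears baren_c_grip alone.

How it is judged:
At the end, for the whole second after the job is handed in: Easiest-gliding baren in the dock with posts, hardest-dragging one in the plain dock, each within 4 mm of touching the back stop and 6 mm of the dock's middle line; all three flat on the worktop (tilt under 0.06 rad); the third's centre over 130 mm from both dock origins (x of face_easy in the frame of dock_posts between -0.004 and 0.003 m and y of face_easy in the frame of dock_posts between -0.006 and 0.006 m and x of face_hard in the frame of dock_plain between -0.004 and 0.003 m and y of face_hard in the frame of dock_plain between -0.006 and 0.006 m and angle between each of baren_a_grip, baren_b_grip, baren_c_grip's own z axis and vertical below 0.06 rad and height (world z) of each of baren_a_grip, baren_b_grip, baren_c_grip below 0.026 m and horizontal distance between face_middle and dock_posts above 0.13 m and horizontal distance between face_middle and dock_plain above 0.13 m).
It fails at once if a baren is pushed against the dock with posts with more than 22 N (contact force between any of baren_a, baren_b, baren_c and dock_posts above 22 N).
It fails at once if a baren is pushed against the plain dock with more than 22 N (contact force between any of baren_a, baren_b, baren_c and dock_plain above 22 N).
It fails at once if a bystander is moved by more than 30 mm (distance of any of jar_black, block_star, ink_tube, lid_spare, cutter from where it was at the start of the episode above 0.03 m).
It also fails if it takes over 72 s, if anything falls off the work surface, if the arm or the gripper's body presses on something with over 40 N, if the wrist force passes 120 N, or if a joint passes its speed limit or range.

## Working session

There is one attempt and no reset: what is moved stays moved. The work goes in short steps, Python scripts to look and compute and a tool call to move; the robot and the scene stay as the last step left them, time stands still between calls to the robot, and variables do not carry over. Pictures are saved under pics/ and viewed, and the job is handed in when it is done.

Besides the shell and the picture viewer there is one more tool, called after ">>>" as name(argument=value, ...), one argument or row to a line, values as JSON. drive_tool: Moves the arm, as the interface text tells. Its arguments: {"type":"object","properties":{"increments":{"type":"array"},"squeeze":{"type":"number"}},"required":["increments"]}

```bash
mkdir -p pics; python3 - <<'E'
from station import ctrl
import cv2,numpy as np
o=ctrl.get_obs();print(o)
for n in ["scene","top"]:
    cv2.imwrite(f"pics/{n}0.png",ctrl.camera(n)[:,:,::-1]);print(n,ctrl.calibration(n))
E
```

```text
{'time_s': 0.0, 'qpos': array([ 1.22838066e+00,  3.00488114e-01,  1.52157134e+00, -3.01387774e-05,
        1.32071995e+00, -6.65994035e-02]), 'joint_vel': array([-0.000368  , -0.00012605, -0.00066994, -0.00027644,  0.00131289,
       -0.00158543]), 'tau': array([-2.26513730e-03, -5.31800616e+01, -3.52731764e+01,  7.07883853e-02,
        2.44493445e-02, -5.24157784e-06]), 'ee_pos': array([0.14971001, 0.52897765, 0.22188111]), 'eef_rot': array([-3.14154280e+00,  1.18606441e-03,  1.29498757e+00]), 'force': array([-0.07295001, -0.28255847,  0.73922565]), 'moment': array([-0.02979585,  0.00927333, -0.01555572]), 'grip_width': 0.09429186961381808}
scene {'fx': 601.9325170268872, 'fy': 601.9325170268872, 'cx': 319.39169925536964, 'cy': 246.16343162100029, 'rvec': array([ 2.20982423, -0.82606737,  0.35095668]), 'tvec': array([-0.40249812,  0.29834574,  1.49252523])}
top {'fx': 611.5612455156553, 'fy': 611.5612455156553, 'cx': 320.26619162052685, 'cy': 235.5890848340719, 'rvec': array([ 2.15717561, -2.17990748,  0.14453258]), 'tvec': array([0.026237  , 0.555548  , 1.46951656])}
```

View pics/scene0.png

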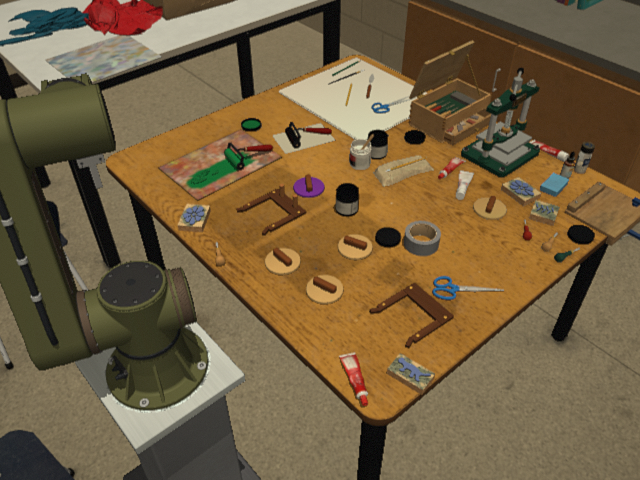

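View pics/top0.png

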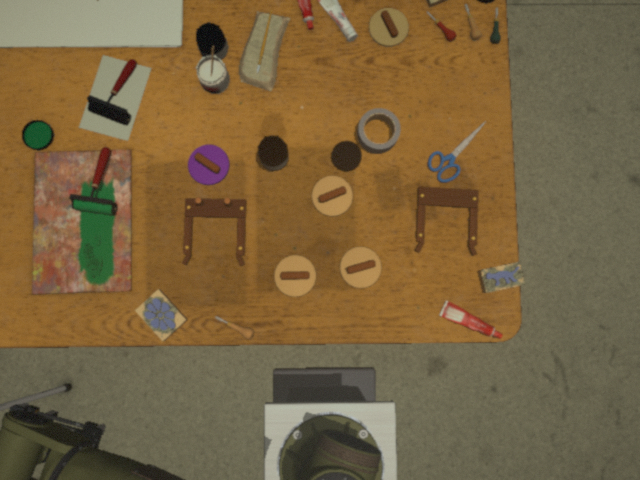

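```bash
cat > h.py <<'E'
import cv2,numpy as np
from station import ctrl
def cal(n):
    c=ctrl.calibration(n);R,_=cv2.Rodrigues(np.array(c['rvec']));K=np.array([[c['fx'],0,c['cx']],[0,c['fy'],c['cy']],[0,0,1]]);return K,R,np.array(c['tvec'])
def ray(n,uv,z,c=None):
    K,R,t=c or cal(n);uv=np.atleast_2d(uv).astype(float)
    d=np.c_[uv,np.ones(len(uv))]@np.linalg.inv(K).T@R;o=-R.T@t
    return o+d*((z-o[2])/d[:,2])[:,None]
def proj(n,P,c=None):
    K,R,t=c or cal(n);p=np.atleast_2d(P)@R.T+t;p=p@K.T;return p[:,:2]/p[:,2:]
E
python3 - <<'E'
from h import *
im=cv2.imread('pics/top0.png')
hsv=cv2.cvtColor(im,cv2.COLOR_BGR2HSV)
for c in [(294,275),(360,267),(333,195),(209,165)]:
    print(c,hsv[c[1]-14,c[0]],ray('top',c,0.0105))
print('table',hsv[320,300],hsv[230,380],'dock',hsv[210,215],hsv[198,447])
print('dock',ray('top',[(185,262),(244,262),(186,200),(245,200),(419,250),(475,252),(419,188),(477,190)],0.012).round(3))
a=cv2.resize(im[140:350,120:320],None,fx=4,fy=4,interpolation=cv2.INTER_CUBIC)[:600,:800]
b=cv2.resize(im[150:300,390:540],None,fx=4,fy=4,interpolation=cv2.INTER_CUBIC)
cv2.imwrite('pics/za.png',a);cv2.imwrite('pics/zb.png',b)
s=cv2.imread('pics/scene0.png');cv2.imwrite('pics/zc.png',cv2.resize(s[170:320,170:370],None,fx=4,fy=4,interpolation=cv2.INTER_CUBIC))
E
```

```text
(294, 275) [ 18 136 175] [[0.46091629 0.08608237 0.0105    ]]
(360, 267) [ 18 136 176] [[ 0.47900847 -0.07758371  0.0105    ]]
(333, 195) [ 18 136 175] [[ 0.66072465 -0.01311737  0.0105    ]]
(209, 165) [146 135 117] [[0.74007011 0.29829941 0.0105    ]]
table [ 17 172 153] [ 17 166 140] dock [ 13 153  85] [ 12 153  90]
dock [[ 0.496  0.355  0.012]
 [ 0.494  0.209  0.012]
 [ 0.651  0.354  0.012]
 [ 0.65   0.207  0.012]
 [ 0.52  -0.225  0.012]
 [ 0.513 -0.365  0.012]
 [ 0.676 -0.23   0.012]
 [ 0.67  -0.376  0.012]]
```

View pics/za.png

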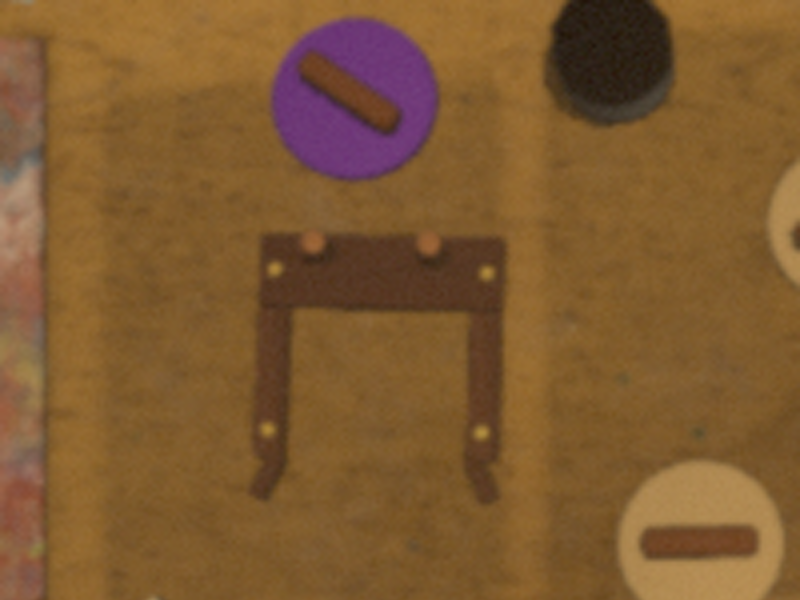

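View pics/zb.png

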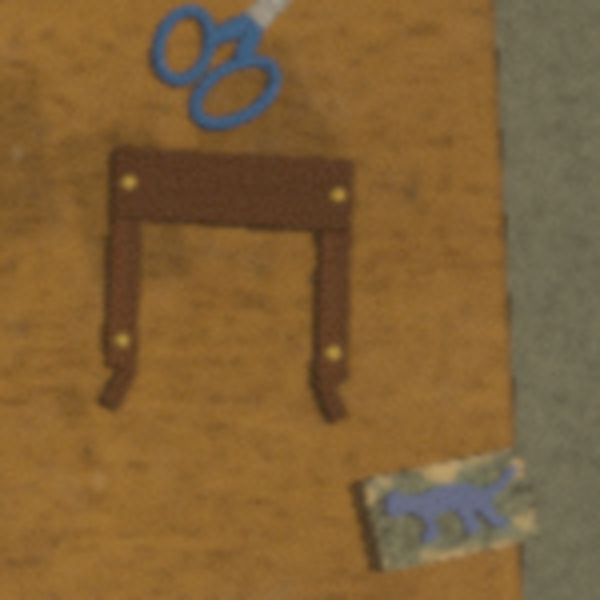

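View pics/zc.png

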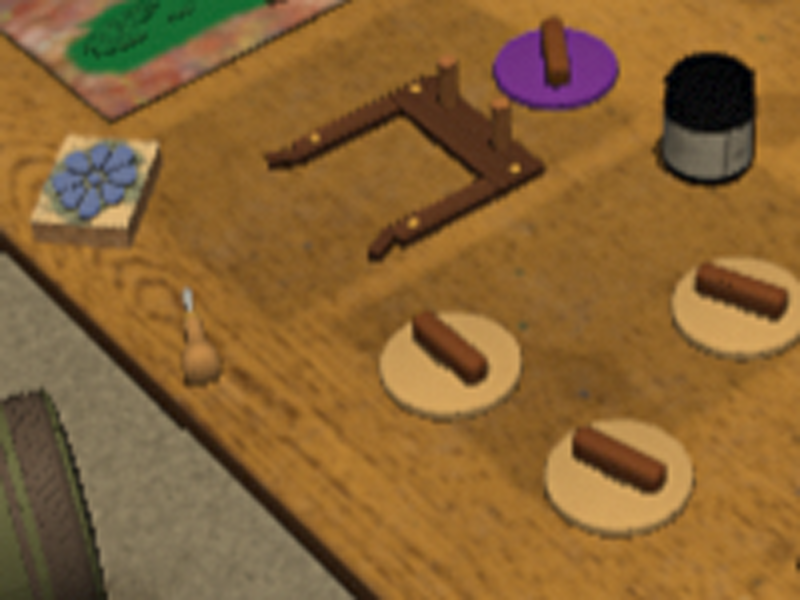

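```bash
cat > find.py <<'E'
from h import *
def barens(im,show=True):
    hsv=cv2.cvtColor(im,cv2.COLOR_BGR2HSV)
    m=cv2.inRange(hsv,(14,105,155),(22,158,255))
    m=cv2.morphologyEx(m,cv2.MORPH_OPEN,np.ones((3,3)))
    c=cal('top');out=[]
    for k in cv2.findContours(m,cv2.RETR_EXTERNAL,cv2.CHAIN_APPROX_NONE)[0]:
        if cv2.contourArea(k)<600: continue
        k=cv2.convexHull(k)
        (u,v),(a,b),_=cv2.fitEllipse(k)
        if abs(a-b)>6 or not 30<a<55: continue
        P=ray('top',(u,v),.0105,c)[0]
        d=np.zeros(m.shape,np.uint8);cv2.circle(d,(int(u),int(v)),int(a/2-2),255,-1)
        g=cv2.inRange(hsv,(0,100,0),(14,255,140))&d
        ys,xs=np.nonzero(g)
        Q=ray('top',np.c_[xs,ys],.030,c)[:,:2]
        if len(Q)<20: continue
        w,V=np.linalg.eigh(np.cov(Q.T));ax=V[:,1]*np.sign(V[1,1])
        out.append((P,Q.mean(0),np.degrees(np.arctan2(-ax[0],ax[1])),len(Q)))
        if show: print('px',round(u),round(v),round(a,1),round(b,1),'disc',P.round(4),'grip',Q.mean(0).round(4),'bar rot from y deg',out[-1][2].round(1),len(Q), (np.sqrt(w)*3.46).round(3))
    return out
E
python3 - <<'E'
from find import *
im=cv2.imread('pics/top0.png');barens(im)
hsv=cv2.cvtColor(im,cv2.COLOR_BGR2HSV)
m=cv2.inRange(hsv,(0,90,0),(16,255,118))
c=cal('top')
for (x0,y0,x1,y1) in [(170,185,260,275),(405,175,495,265)]:
    s=np.zeros_like(m);s[y0:y1,x0:x1]=m[y0:y1,x0:x1]
    k=max(cv2.findContours(s,cv2.RETR_EXTERNAL,cv2.CHAIN_APPROX_NONE)[0],key=cv2.contourArea)
    print(cv2.contourArea(k))
    f=np.zeros_like(m);cv2.drawContours(f,[k],-1,255,-1)
    # per-row edges
    L=[];Rr=[]
    for y in range(y0,y1):
        xs=np.nonzero(f[y])[0]
        if len(xs): 
            gaps=np.nonzero(np.diff(xs)>20)[0]
            if len(gaps)==1: L.append((xs[gaps[0]]+.5,y));Rr.append((xs[gaps[0]+1]-.5,y))
    L=np.array(L);Rr=np.array(Rr);print(len(L),L[0],L[-1],Rr[0],Rr[-1])
    n=len(L);sl=slice(2,int(n*.6))
    PL=ray('top',L[sl],.012,c)[:,:2];PR=ray('top',Rr[sl],.012,c)[:,:2]
    pl=np.polyfit(PL[:,0],PL[:,1],1);pr=np.polyfit(PR[:,0],PR[:,1],1);print('slopes',pl,pr,'width at .56',np.polyval(pl,.56)-np.polyval(pr,.56))
    # stop face: per-column lower edge
    cols=range(int(L[0][0])+8,int(Rr[0][0])-7);S=[]
    for x in cols:
        ys=np.nonzero(f[:,x])[0];S.append((x,ys.max()+.5))
    PS=ray('top',S,.012,c)[:,:2];ps=np.polyfit(PS[:,1],PS[:,0],1);print('stop x=',ps, 'mid',PS.mean(0), 'resid',np.std(PS[:,0]-np.polyval(ps,PS[:,1])))
    th=np.arctan(np.mean([pl[0],pr[0]]));th2=np.arctan(-ps[0])
    mid=PS.mean(0); t=(th+th2)/2
    d=np.array([np.cos(t),np.sin(t)])
    xm=.6;ym=(np.polyval(pl,xm)+np.polyval(pr,xm))/2
    # origin: on midline, 52.5 before stop
    for it in range(30):
        ym=(np.polyval(pl,xm)+np.polyval(pr,xm))/2
        e=xm+.0525*d[0]-np.polyval(ps,ym+.0525*d[1]); xm-=e
    print('yaw deg',np.degrees([th,th2]),'origin',xm,ym)
cv2.imwrite('pics/m0.png',m)
E
```

```text
px 295 275 40.3 40.5 disc [0.4597 0.0841 0.0105] grip [0.46  0.084] bar rot from y deg 0.7 179 [0.016 0.066]
px 361 267 40.0 40.6 disc [ 0.4793 -0.0791  0.0105] grip [ 0.4792 -0.0778] bar rot from y deg 15.4 166 [0.015 0.067]
px 332 195 39.2 39.4 disc [ 0.6599 -0.0106  0.0105] grip [ 0.6593 -0.0104] bar rot from y deg 21.9 171 [0.016 0.067]
1788.5
48 [193.5 218. ] [185.5 265. ] [236.5 218. ] [238.5 265. ]
slopes [-0.01133885  0.34405387] [-0.00617636  0.2320927 ] width at .56 0.10907017974735236
stop x= [0.0221502  0.60026234] mid [0.60653248 0.28307364] resid 0.0009279794936116049
yaw deg [-0.50176083 -1.26890546] origin 0.5540240498999426 0.2832213659506304
1911.5
49 [418.5 183. ] [418.5 252. ] [442.5 183. ] [469.5 252. ]
slopes [-0.18648563 -0.13687061] [ 0.16968476 -0.45003045] width at .56 0.11370442188788304
stop x= [0.24451413 0.67042449] mid [ 0.60793143 -0.25558059] resid 0.0014070732153254899
yaw deg [ -0.4812981  -13.74003578] origin 0.5438693105305868 -0.29801926476527413
```

```bash
python3 - <<'E'
from h import *
A=ray('top',[(188.8,207.3),(241.8,208.3),(186.8,247.3),(240.3,248),(192.8,217.2),(237.3,217.5)],.012)
B=ray('top',[(422,195.3),(474.5,198.5),(420.5,235.3),(473.3,238.3),(425,205.3),(469,207.5)],.012)
for P in (A,B):
    P=P[:,:2];print(P.round(4))
    ax=(P[0]+P[1]-P[2]-P[3]);ay=(P[0]+P[2]-P[1]-P[3])
    t1=np.degrees(np.arctan2(ax[1],ax[0]));t2=np.degrees(np.arctan2(-ay[0],ay[1]));print(t1,t2)
    t=np.radians((t1+t2)/2);d=np.array([np.cos(t),np.sin(t)]);n=np.array([-d[1],d[0]])
    c=P[:4].mean(0);face=(P[4:]@d).mean()
    o=c+d*(face-.0525-c@d);print('yaw',np.degrees(t),'origin',o.round(4), 'screws local',((P-o)@np.c_[d,n]).round(4).tolist())
E
```

```text
[[0.6324 0.3472]
 [0.6287 0.2153]
 [0.5322 0.3508]
 [0.5291 0.2186]
 [0.6073 0.337 ]
 [0.6056 0.2264]]
-1.9836930719833257 -1.4623385846717565
yaw -1.723015828327541 origin [0.554  0.2838] screws local [[0.0764, 0.0658], [0.0767, -0.0662], [-0.0238, 0.0663], [-0.0229, -0.0659], [0.0517, 0.0548], [0.0533, -0.0558]]
[[ 0.6578 -0.237 ]
 [ 0.6485 -0.3693]
 [ 0.5565 -0.2301]
 [ 0.5477 -0.3621]
 [ 0.6322 -0.2438]
 [ 0.6257 -0.3545]]
-3.971155517794702 -3.9206504791036627
yaw -3.9459029984491822 origin [ 0.5764 -0.2978] screws local [[0.077, 0.0663], [0.0768, -0.0663], [-0.0245, 0.0662], [-0.0242, -0.0661], [0.052, 0.0578], [0.053, -0.0531]]
```

>>> drive_tool(
  increments=[
    [[0, 0, 10.5], [0, 0, 10], 1],
    [[0, 0, 10.5], [0, 0, 10], 1],
    [[0, 0, 10.5], [0, 0, 10], 1],
    [[0, 0, 10.5], [0, 0, 10], 1],
    [[0, 0, 10.5], [0, 0, 10], 1],
    [[0, 0, 10.5], [0, 0, 10], 1],
    [[0, 0, 10.5], [0, 0, 10], 1],
  ],
  squeeze=40,
)

```text
time_s: 0.98
ee_pos: [0.1497, 0.529, 0.1518]
eef_rot: [3.141, 0.0, 0.006]
force: [0.5, 0.3, 0.9]
grip_width: 0.0939
```

```bash
cat > go.py <<'E'
import sys
from h import *
def st():
    o=ctrl.get_obs();r,p,y=o['eef_rot'];return o,np.array(o['ee_pos']),np.degrees(y),(np.degrees(r),np.degrees(p))
def to(x,y,z,yaw):
    o,p,ps,rp=st();a=np.radians(ps);d=np.array([x,y,z])-p
    X=np.array([np.cos(a),np.sin(a)]);Y=np.array([np.sin(a),-np.cos(a)])
    print('t',round(o['time_s'],2),'pos',p.round(4),'yaw',ps.round(2),'rp',np.round(rp,2),'F',o['force'].round(2),'w',round(o['grip_width'],4),'q6',o['qpos'][5].round(2))
    print('turn az',round(ps-yaw,2),'shift mm',round(1e3*d[:2]@X,1),round(1e3*d[:2]@Y,1),round(-1e3*d[2],1))
if __name__=='__main__': to(*map(float,sys.argv[1:5]))
E
python3 go.py .4598 .0841 .031 0.7
```

```text
t 0.97 pos [0.1497 0.529  0.1518] yaw 0.35 rp [1.7996e+02 1.0000e-02] F [0.48 0.3  0.89] w 0.0939 q6 1.22
turn az -0.35 shift mm 307.4 446.8 120.8
```

>>> drive_tool(
  increments=[
    [[0, 0, 0], [15, 22, 0], 1],
    [[0, 0, 0], [31, 45, 0], 1],
    [[0, 0, 0], [31, 45, 0], 1],
    [[0, 0, 0], [31, 45, 0], 1],
    [[0, 0, 0], [31, 45, 0], 1],
    [[0, 0, 0], [31, 45, 0], 1],
    [[0, 0, 0], [31, 45, 0], 1],
    [[0, 0, 0], [31, 45, 0], 1],
    [[0, 0, 0], [31, 45, 0], 1],
    [[0, 0, 0], [31, 45, 0], 1],
    [[0, 0, 0], [13, 20, 0], 1],
    [[0, 0, 0], [0, 0, 20], 1],
    [[0, 0, 0], [0, 0, 20], 1],
    [[0, 0, 0], [0, 0, 0], 1],
  ],
)

```text
time_s: 2.72
ee_pos: [0.4614, 0.0858, 0.1114]
eef_rot: [3.141, 0.003, 0.012]
force: [0.0, 0.8, -0.1]
grip_width: 0.0939
```

```bash
python3 go.py .4598 .0841 .031 0.7; python3 - <<'E'
from h import *
c=cal('wrist');cv2.imwrite('pics/w1.png',ctrl.camera('wrist')[:,:,::-1])
print(proj('wrist',[[.4598,.0841,.034],[.4598,.0841,.0105]],c))
E
```

```text
t 2.73 pos [0.4614 0.0858 0.1114] yaw 0.69 rp [1.7998e+02 1.6000e-01] F [ 0.01  0.84 -0.06] w 0.0939 q6 0.09
turn az -0.01 shift mm -1.6 1.7 80.4
[[317.25762778 263.07969295]
 [317.59682781 251.97988206]]
```

View pics/w1.png

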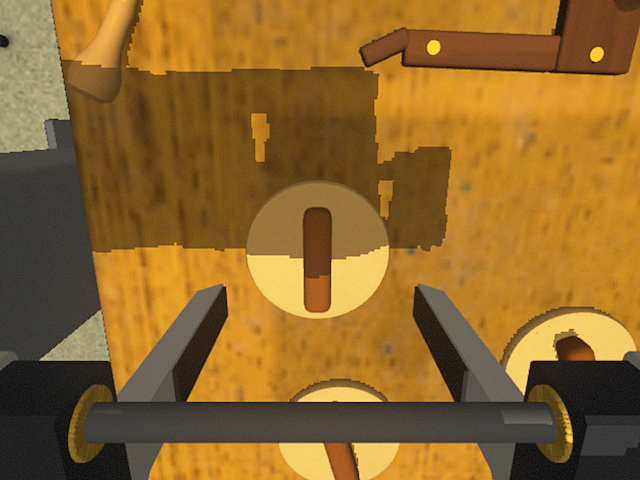

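The wrist view shows the first baren's disc at about (317, 250) and its bar at (317, 260), both within about 3 px of where I projected them. I'll descend and grip.

>>> drive_tool(
  increments=[
    [[0, 0, 0], [-1.6, 1.7, 20], 0.6],
    [[0, 0, 0], [0, 0, 20], 0.5],
    [[0, 0, 0], [0, 0, 20], 0.45],
    [[0, 0, 0], [0, 0, 15], 0.45],
    [[0, 0, 0], [0, 0, 5], 0.45],
    [[0, 0, 0], [0, 0, 0], 0.45],
  ],
)

```text
time_s: 3.52
ee_pos: [0.4608, 0.0843, 0.0327]
eef_rot: [3.142, -0.0, 0.012]
force: [-0.1, 0.8, 1.1]
grip_width: 0.0427
```

```bash
python3 go.py .4598 .0841 .031 0.7
```

```text
t 3.52 pos [0.4608 0.0843 0.0327] yaw 0.7 rp [ 1.8e+02 -1.0e-02] F [-0.12  0.84  1.05] w 0.0427 q6 0.09
turn az 0.0 shift mm -1.0 0.2 1.7
```

>>> drive_tool(
  increments=[
    [[0, 0, 0], [0, 0, 1.5], 0.2],
    [[0, 0, 0], [0, 0, 0], 0.1],
    [[0, 0, 0], [0, 0, 0], 0],
    [[0, 0, 0], [0, 0, 0], 0],
    [[0, 0, 0], [0, 0, 0], 0],
  ],
  squeeze=40,
)

```text
time_s: 4.15
ee_pos: [0.4601, 0.0842, 0.0311]
eef_rot: [3.142, 0.001, 0.012]
force: [-5.4, -0.7, 5.3]
grip_width: 0.0184
```

>>> drive_tool(
  increments=[
    [[0, 0, 0], [0, 2, 0], 0],
    [[0, 0, 0], [0, 4, 0], 0],
    [[0, 0, 0], [0, 4, 0], 0],
    [[0, 0, 0], [0, 4, 0], 0],
  ],
)

```text
time_s: 4.65
ee_pos: [0.4609, 0.0707, 0.0311]
eef_rot: [-3.141, -0.001, 0.012]
force: [-0.0, 6.3, -0.7]
grip_width: 0.0185
```

>>> drive_tool(
  increments=[
    [[0, 0, 0], [0, 4, 0], 0],
    [[0, 0, 0], [0, 4, 0], 0],
  ],
)

```text
time_s: 4.9
ee_pos: [0.461, 0.0627, 0.0311]
eef_rot: [-3.141, -0.001, 0.012]
force: [0.1, 6.4, -0.4]
grip_width: 0.0184
```

>>> drive_tool(
  increments=[
    [[0, 0, 0], [0, -2, 0], 0],
    [[0, 0, 0], [0, -4, 0], 0],
    [[0, 0, 0], [0, -4, 0], 0],
    [[0, 0, 0], [0, -4, 0], 0],
  ],
)

```text
time_s: 5.4
ee_pos: [0.4609, 0.0759, 0.0311]
eef_rot: [3.14, -0.0, 0.012]
force: [0.2, -7.1, -0.3]
grip_width: 0.0181
```

>>> drive_tool(
  increments=[
    [[0, 0, 0], [0, -4, 0], 0],
    [[0, 0, 0], [0, -4, 0], 0],
  ],
)

```text
time_s: 5.65
ee_pos: [0.4608, 0.0839, 0.0311]
eef_rot: [3.14, -0.0, 0.012]
force: [0.1, -7.2, 0.6]
grip_width: 0.0183
```

```bash
python3 - <<'E'
from h import *
print(ray('top',[(442,301),(439,316),(500,327),(498,338),(482,270),(487,292)],.01).round(3))
print('edge',ray('top',[(300,345)],0).round(3))
E
python3 go.py .355 .084 .031 0.7
```

```text
[[ 0.393 -0.279  0.01 ]
 [ 0.356 -0.27   0.01 ]
 [ 0.328 -0.42   0.01 ]
 [ 0.301 -0.414  0.01 ]
 [ 0.468 -0.381  0.01 ]
 [ 0.414 -0.391  0.01 ]]
edge [[0.29  0.073 0.   ]]
t 5.65 pos [0.4608 0.0839 0.0311] yaw 0.71 rp [ 1.7994e+02 -2.0000e-02] F [ 0.14 -7.18  0.61] w 0.0183 q6 0.09
turn az 0.01 shift mm -105.8 -1.4 0.1
```

>>> drive_tool(
  increments=[
    [[0, 0, 0], [-10, 0, 0], 0],
    [[0, 0, 0], [-20, 0, 0], 0],
    [[0, 0, 0], [-20, 0, 0], 0],
    [[0, 0, 0], [-20, 0, 0], 0],
    [[0, 0, 0], [-20, 0, 0], 0],
    [[0, 0, 0], [-15, 0, 0], 0],
    [[0, 0, 0], [0, 10, 0], 0],
    [[0, 0, 0], [0, 20, 0], 0],
    [[0, 0, 0], [0, 20, 0], 0],
    [[0, 0, 0], [0, 20, 0], 0],
    [[0, 0, 0], [0, 20, 0], 0],
    [[0, 0, 0], [0, 20, 0], 0],
    [[0, 0, 0], [0, 20, 0], 0],
    [[0, 0, 0], [0, 20, 0], 0],
    [[0, 0, 0], [0, 20, 0], 0],
    [[0, 0, 0], [0, 20, 0], 0],
    [[0, 0, 0], [0, 20, 0], 0],
  ],
)

```text
time_s: 7.78
ee_pos: [0.3577, -0.1266, 0.031]
eef_rot: [-3.14, 0.001, 0.012]
force: [0.4, 12.1, 7.8]
grip_width: 0.0188
```

```bash
python3 go.py .44 -.21 .031 0.7; python3 - <<'E'
from find import *
im=ctrl.camera('top')[:,:,::-1].copy();cv2.imwrite('pics/top1.png',im);barens(im)
E
```

```text
t 7.78 pos [ 0.3577 -0.1266  0.031 ] yaw 0.67 rp [-1.7988e+02  6.0000e-02] F [ 0.38 12.12  7.8 ] w 0.0188 q6 -0.45
turn az -0.03 shift mm 81.3 84.3 0.0
px 361 267 40.1 40.7 disc [ 0.4799 -0.0789  0.0105] grip [ 0.4791 -0.0775] bar rot from y deg 15.3 175 [0.015 0.068]
px 332 195 39.5 40.1 disc [ 0.6599 -0.0107  0.0105] grip [ 0.6595 -0.0104] bar rot from y deg 21.8 169 [0.016 0.067]
```

View pics/top1.png

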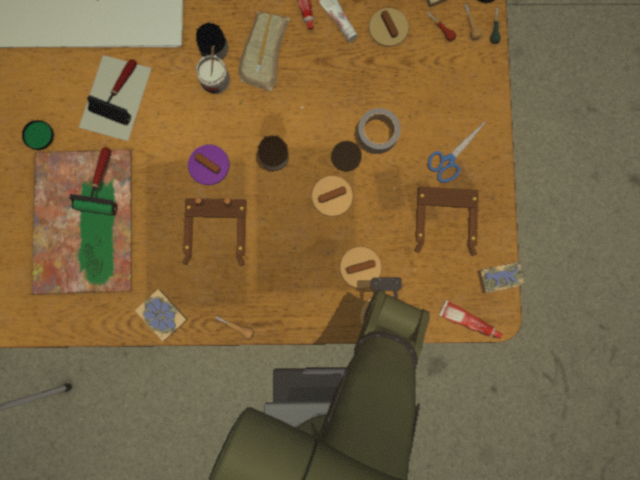

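The top view shows the first baren hidden under the gripper at about (380, 290). The other two are still at (361, 267) and (332, 195).

>>> drive_tool(
  increments=[
    [[0, 0, 0], [9, 9, -0.5], 0],
    [[0, 0, 0], [18, 19, 0], 0],
    [[0, 0, 0], [18, 19, 0], 0],
    [[0, 0, 0], [18, 19, 0], 0],
    [[0, 0, 0], [18, 19, 0], 0],
    [[0, 0, 0], [0, 0, 0], 0],
  ],
)

```text
time_s: 8.57
ee_pos: [0.4404, -0.2111, 0.0309]
eef_rot: [-3.142, 0.0, 0.012]
force: [3.7, -2.1, -1.9]
grip_width: 0.0191
```

```bash
python3 go.py .472 -.2905 .031 0.7
```

```text
t 8.57 pos [ 0.4404 -0.2111  0.0309] yaw 0.67 rp [-1.8e+02  2.0e-02] F [ 3.68 -2.11 -1.9 ] w 0.0191 q6 -0.53
turn az -0.03 shift mm 30.6 79.7 -0.1
```

>>> drive_tool(
  increments=[
    [[0, 0, 0], [4, 9, 0], 0],
    [[0, 0, 0], [7, 18, 0], 0],
    [[0, 0, 0], [7, 18, 0], 0],
    [[0, 0, 0], [7, 18, 0], 0],
    [[0, 0, 0], [6, 17, 0], 0],
    [[0, 0, 0], [0, 0, 0], 0],
  ],
)

```text
time_s: 9.32
ee_pos: [0.4717, -0.2904, 0.031]
eef_rot: [-3.142, 0.001, 0.012]
force: [0.3, -1.9, -4.2]
grip_width: 0.0185
```

```bash
python3 go.py .5764 -.2978 .031 0.7;  python3 - <<'E'
from h import *
c=cal('wrist');im=ctrl.camera('wrist')[:,:,::-1].copy()
p=np.array(ctrl.get_obs()['ee_pos'])
th=np.linspace(0,6.28,60)
pts=proj('wrist',np.c_[p[0]+.0525*np.cos(th),p[1]+.0525*np.sin(th),0*th+.0105],c)
for q in pts: cv2.circle(im,tuple(int(v) for v in q),1,(255,0,0),-1)
t=np.radians(-3.9);R=np.array([[np.cos(t),-np.sin(t)],[np.sin(t),np.cos(t)]]);o=np.array([.5764,-.2978])
for l in [(.0525,.056),(.0525,-.056),(-.042,.056),(-.042,-.056),(-.067,.07)]:
    q=proj('wrist',np.r_[o+R@l,.012],c)[0];cv2.circle(im,tuple(int(v) for v in q),3,(0,0,255),-1)
cv2.imwrite('pics/w2.png',im)
E
```

```text
t 9.32 pos [ 0.4717 -0.2904  0.031 ] yaw 0.67 rp [-1.8e+02  3.0e-02] F [ 0.27 -1.88 -4.23] w 0.0185 q6 -0.63
turn az -0.03 shift mm 104.6 8.6 0.0
```

View pics/w2.png

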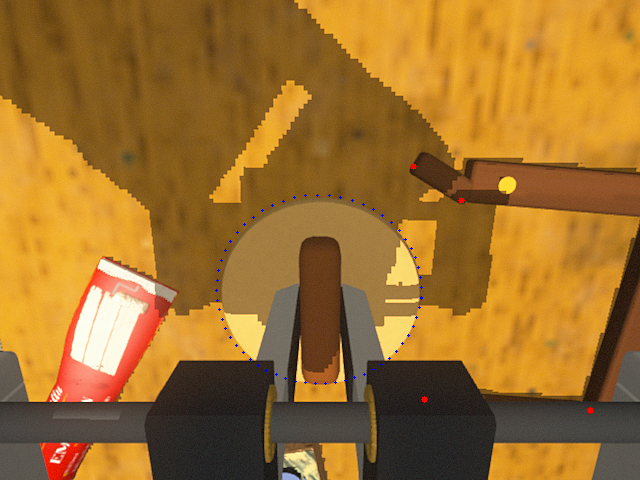

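The red dock points fall on the real dock in the wrist view, and the disc sits within about 2 mm of the tool circle. Sliding in now.

>>> drive_tool(
  increments=[
    [[0, 0, 0], [5, -1.5, -0.3], 0],
    [[0, 0, 0], [10, 0.8, 0], 0],
    [[0, 0, 0], [10, 0.8, 0], 0],
    [[0, 0, 0], [10, 0.8, 0], 0],
    [[0, 0, 0], [5, 0.4, 0], 0],
  ],
)

```text
time_s: 10.0
ee_pos: [0.5129, -0.2913, 0.0316]
eef_rot: [-3.142, 0.0, 0.013]
force: [-0.8, 0.2, -7.9]
grip_width: 0.0189
```

>>> drive_tool(
  increments=[
    [[0, 0, 0], [10, 0.8, 0], 0],
    [[0, 0, 0], [10, 0.8, 0], 0],
    [[0, 0, 0], [5, 0.4, 0], 0],
  ],
)

```text
time_s: 10.38
ee_pos: [0.5379, -0.2932, 0.0317]
eef_rot: [3.142, -0.0, 0.012]
force: [-1.0, -0.4, -6.7]
grip_width: 0.0185
```

>>> drive_tool(
  increments=[
    [[0, 0, 0], [10, 0.8, 0], 0],
    [[0, 0, 0], [10, 0.8, 0], 0],
    [[0, 0, 0], [5, 0.4, 0], 0],
  ],
)

```text
time_s: 10.75
ee_pos: [0.5629, -0.2948, 0.0317]
eef_rot: [3.142, -0.0, 0.012]
force: [-1.9, -0.1, -7.8]
grip_width: 0.0185
```

```bash
python3 go.py .5764 -.2978 .031 0.7;  python3 - <<'E'
from h import *
c=cal('wrist');im=ctrl.camera('wrist')[:,:,::-1].copy()
p=np.array(ctrl.get_obs()['ee_pos'])
th=np.linspace(0,6.28,60)
pts=proj('wrist',np.c_[p[0]+.0525*np.cos(th),p[1]+.0525*np.sin(th),0*th+.0105],c)
for q in pts: cv2.circle(im,tuple(int(v) for v in q),1,(255,0,0),-1)
cv2.imwrite('pics/w3.png',im)
E
```

```text
t 10.75 pos [ 0.5629 -0.2948  0.0317] yaw 0.71 rp [ 1.8e+02 -1.0e-02] F [-1.93 -0.12 -7.8 ] w 0.0185 q6 -0.55
turn az 0.01 shift mm 13.4 3.2 0.7
```

View pics/w3.png

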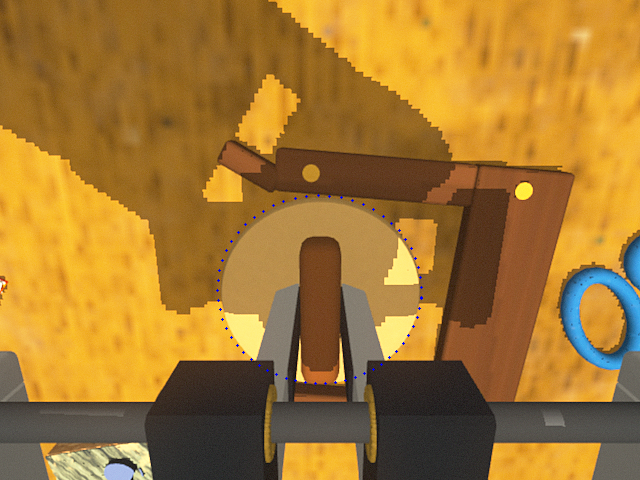

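>>> drive_tool(
  increments=[
    [[0, 0, 0], [3, 0.2, 0.4], 0],
    [[0, 0, 0], [3, 0.2, 0], 0],
    [[0, 0, 0], [3, 0.2, 0], 0],
    [[0, 0, 0], [1, 0.1, 0], 0],
  ],
)

```text
time_s: 11.3
ee_pos: [0.5724, -0.2954, 0.0314]
eef_rot: [3.142, 0.0, 0.012]
force: [-2.6, -0.2, -6.7]
grip_width: 0.0183
```

>>> drive_tool(
  increments=[
    [[0, 0, 0], [1, 0.1, 0], 0],
    [[0, 0, 0], [1, 0.1, 0], 0],
  ],
)

```text
time_s: 11.55
ee_pos: [0.5742, -0.2956, 0.0314]
eef_rot: [-3.142, 0.0, 0.012]
force: [-2.1, -0.5, -5.4]
grip_width: 0.0187
```

>>> drive_tool(
  increments=[
    [[0, 0, 0], [0.7, 0, 0.2], 0],
    [[0, 0, 0], [0.7, 0, 0], 0],
  ],
)

```text
time_s: 11.8
ee_pos: [0.5756, -0.2956, 0.0312]
eef_rot: [3.142, 0.0, 0.012]
force: [-4.1, 0.4, -4.7]
grip_width: 0.0187
```

>>> drive_tool(
  increments=[
    [[0, 0, 0], [0.7, 0, 0], 0],
  ],
)

```text
time_s: 11.92
ee_pos: [0.5763, -0.2956, 0.0312]
eef_rot: [3.142, 0.0, 0.012]
force: [-3.0, 0.2, -4.8]
grip_width: 0.0184
```

>>> drive_tool(
  increments=[
    [[0, 0, 0], [0.5, 0, 0], 0],
  ],
)

```text
time_s: 12.05
ee_pos: [0.5769, -0.2956, 0.0312]
eef_rot: [3.142, 0.0, 0.012]
force: [-3.8, 0.6, -4.0]
grip_width: 0.0188
```

>>> drive_tool(
  increments=[
    [[0, 0, 0], [0.5, 0, 0], 0],
  ],
)

```text
time_s: 12.18
ee_pos: [0.5773, -0.2956, 0.0312]
eef_rot: [3.142, 0.0, 0.012]
force: [-4.3, -0.9, -4.2]
grip_width: 0.0184
```

>>> drive_tool(
  increments=[
    [[0, 0, 0], [0.4, 0, 0], 0],
  ],
)

```text
time_s: 12.3
ee_pos: [0.5777, -0.2956, 0.0312]
eef_rot: [3.142, 0.0, 0.012]
force: [-4.7, 0.0, -4.5]
grip_width: 0.0187
```

>>> drive_tool(
  increments=[
    [[0, 0, 0], [0.4, 0, 0], 0],
  ],
)

```text
time_s: 12.42
ee_pos: [0.5782, -0.2955, 0.0311]
eef_rot: [3.142, 0.0, 0.012]
force: [-3.3, 0.3, -4.3]
grip_width: 0.0187
```

>>> drive_tool(
  increments=[
    [[0, 0, 0], [0.5, 0, 0], 0],
  ],
)

```text
time_s: 12.55
ee_pos: [0.5784, -0.2955, 0.0311]
eef_rot: [-3.141, 0.001, 0.012]
force: [-7.8, 0.6, -2.0]
grip_width: 0.0181
```

>>> drive_tool(
  increments=[
    [[0, 0, 0], [0.5, 0, 0], 0],
  ],
)

```text
time_s: 12.68
ee_pos: [0.5785, -0.2955, 0.0311]
eef_rot: [-3.141, 0.002, 0.012]
force: [-10.9, 0.1, -0.6]
grip_width: 0.0187
```

>>> drive_tool(
  increments=[
    [[0, 0, 0], [0.4, 0, 0], 0],
  ],
)

```text
time_s: 12.8
ee_pos: [0.5785, -0.2956, 0.0311]
eef_rot: [-3.141, 0.003, 0.012]
force: [-13.9, 0.5, 1.4]
grip_width: 0.0182
```

Contact with the stop is clear: x stalls at 0.5785 while the force rises to about 10 N net. I'll relax, release and lift.

>>> drive_tool(
  increments=[
    [[0, 0, 0], [-0.9, 0, 0], 0],
    [[0, 0, 0], [0, 0, 0], 0.15],
    [[0, 0, 0], [0, 0, 0], 0.3],
    [[0, 0, 0], [0, 0, 0], 0.45],
    [[0, 0, 0], [0, 0, 0], 0.45],
    [[0, 0, 0], [0, 0, -10], 0.45],
    [[0, 0, 0], [0, 0, -20], 0.45],
    [[0, 0, 0], [0, 0, -30], 0.5],
    [[0, 0, 0], [0, 0, -10], 0.5],
    [[0, 0, 0], [0, 0, 0], 0.5],
  ],
)

```text
time_s: 14.05
ee_pos: [0.5789, -0.2957, 0.102]
eef_rot: [3.141, -0.001, 0.012]
force: [0.4, -0.2, -0.0]
grip_width: 0.0471
```

```bash
python3 go.py .4793 -.0785 .101 15.4; python3 - <<'E'
from h import *
c=cal('wrist');im=ctrl.camera('wrist')[:,:,::-1].copy()
cv2.imwrite('pics/w4.png',im)
E
```

```text
t 14.05 pos [ 0.5789 -0.2957  0.102 ] yaw 0.7 rp [ 1.7996e+02 -7.0000e-02] F [ 0.45 -0.19 -0.04] w 0.0471 q6 -0.54
turn az -14.7 shift mm -96.9 -218.4 1.0
```

View pics/w4.png

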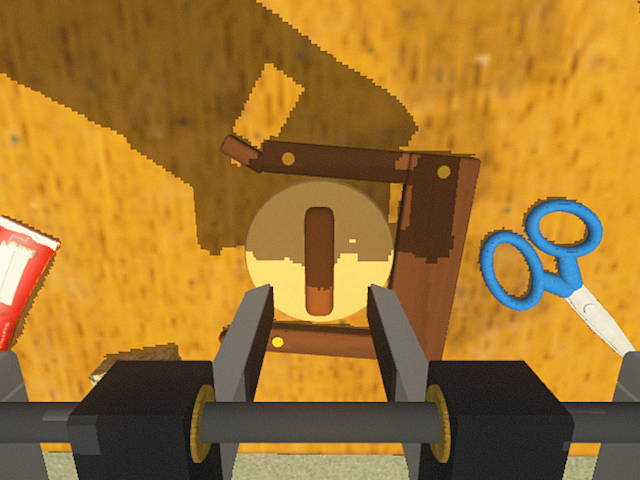

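The hard baren sits home, with its rim at about (394, 255) touching the stop. Next is the second baren.

>>> drive_tool(
  increments=[
    [[0, 0, 0], [-10, -22, 0], 0.5],
    [[0, 0, 0], [-20, -44, 0], 0.5],
    [[0, 0, 0], [-20, -44, 0], 0.5],
    [[0, 0, 0], [-20, -44, 0], 0.5],
    [[0, 0, 0], [-20, -44, 0], 0.5],
    [[0, 0, 0], [-7, -20, 0], 0.5],
    [[0, 0, -8], [0, 0, 0], 0.5],
    [[0, 0, -6.7], [0, 0, 0], 0.5],
    [[0, 0, 0], [0, 0, 0], 0.5],
  ],
)

```text
time_s: 15.22
ee_pos: [0.4791, -0.079, 0.1007]
eef_rot: [-3.141, 0.001, 0.268]
force: [-0.2, 0.0, 0.6]
grip_width: 0.0468
```

```bash
python3 go.py .4793 -.0785 .031 15.4; python3 - <<'E'
from h import *
c=cal('wrist');im=ctrl.camera('wrist')[:,:,::-1].copy()
th=np.linspace(0,6.28,60)
for q in proj('wrist',np.c_[.4795+.0525*np.cos(th),-.0785+.0525*np.sin(th),0*th+.0105],c): cv2.circle(im,tuple(int(v) for v in q),1,(255,0,0),-1)
cv2.imwrite('pics/w5.png',im)
E
```

```text
t 15.22 pos [ 0.4791 -0.079   0.1007] yaw 15.34 rp [-1.7999e+02  4.0000e-02] F [-0.21  0.02  0.59] w 0.0468 q6 -0.51
turn az -0.06 shift mm 0.3 -0.4 69.7
```

View pics/w5.png

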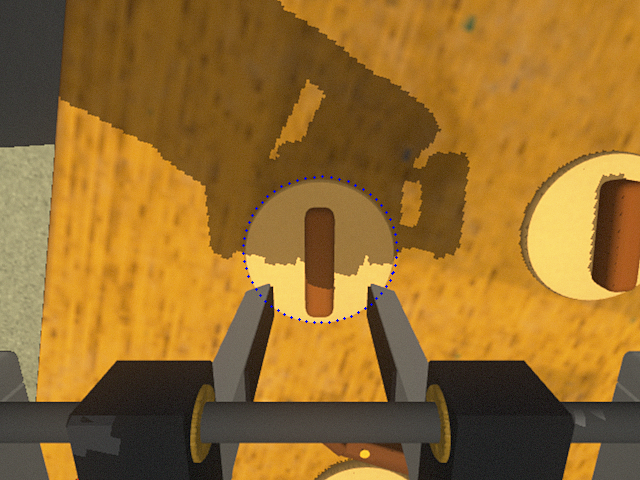

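The second baren's disc matches the predicted circle, and the bar is centred between the fingers at (319, 262). I'll grip and test it.

>>> drive_tool(
  increments=[
    [[0, 0, 0], [0, 0, 20], 0.45],
    [[0, 0, 0], [0, 0, 20], 0.45],
    [[0, 0, 0], [0, 0, 20], 0.45],
    [[0, 0, 0], [0, 0, 9], 0.45],
    [[0, 0, 0], [0, 0, 0], 0.2],
    [[0, 0, 0], [0, 0, 0], 0.1],
    [[0, 0, 0], [0, 0, 0], 0],
    [[0, 0, 0], [0, 0, 0], 0],
    [[0, 0, 0], [0, 0, 0], 0],
  ],
)

```text
time_s: 16.4
ee_pos: [0.4792, -0.0788, 0.0328]
eef_rot: [3.141, -0.001, 0.269]
force: [-3.0, -1.3, 6.3]
grip_width: 0.0188
```

>>> drive_tool(
  increments=[
    [[0, 0, 0], [-2, 0, 0], 0],
    [[0, 0, 0], [-4, 0, 0], 0],
    [[0, 0, 0], [-4, 0, 0], 0],
    [[0, 0, 0], [-4, 0, 0], 0],
  ],
)

```text
time_s: 16.9
ee_pos: [0.4663, -0.0825, 0.0328]
eef_rot: [3.141, -0.002, 0.269]
force: [5.3, 1.7, 3.1]
grip_width: 0.0187
```

>>> drive_tool(
  increments=[
    [[0, 0, 0], [-4, 0, 0], 0],
    [[0, 0, 0], [-4, 0, 0], 0],
  ],
)

```text
time_s: 17.15
ee_pos: [0.4586, -0.0847, 0.0328]
eef_rot: [3.14, -0.003, 0.269]
force: [5.3, 1.1, 1.7]
grip_width: 0.0185
```

>>> drive_tool(
  increments=[
    [[0, 0, 0], [0, 2, 0], 0],
    [[0, 0, 0], [0, 4, 0], 0],
    [[0, 0, 0], [0, 4, 0], 0],
    [[0, 0, 0], [0, 4, 0], 0],
  ],
)

```text
time_s: 17.65
ee_pos: [0.4615, -0.0974, 0.0327]
eef_rot: [-3.14, -0.0, 0.269]
force: [-3.2, 9.9, 10.9]
grip_width: 0.0183
```

>>> drive_tool(
  increments=[
    [[0, 0, 0], [0, -2, 0], 0],
    [[0, 0, 0], [0, -4, 0], 0],
    [[0, 0, 0], [0, -4, 0], 0],
    [[0, 0, 0], [0, -4, 0], 0],
  ],
)

```text
time_s: 18.15
ee_pos: [0.4584, -0.0852, 0.0328]
eef_rot: [3.14, -0.001, 0.269]
force: [1.4, -5.5, 5.3]
grip_width: 0.0187
```

>>> drive_tool(
  increments=[
    [[0, 0, 0], [0, -3, -0.4], 0],
    [[0, 0, 0], [0, -3, 0], 0],
  ],
)

```text
time_s: 18.4
ee_pos: [0.4564, -0.079, 0.0328]
eef_rot: [3.141, -0.0, 0.269]
force: [1.4, -5.2, 2.6]
grip_width: 0.0182
```

>>> drive_tool(
  increments=[
    [[0, 0, 0], [0, -3, -0.3], 0],
    [[0, 0, 0], [0, -3, 0], 0],
  ],
)

```text
time_s: 18.65
ee_pos: [0.4545, -0.0729, 0.0328]
eef_rot: [3.142, 0.0, 0.269]
force: [0.9, -3.0, -0.7]
grip_width: 0.0185
```

>>> drive_tool(
  increments=[
    [[0, 0, 0], [3, 0, 0], 0],
    [[0, 0, 0], [3, 0, 0], 0],
    [[0, 0, 0], [3, 0, 0], 0],
  ],
)

```text
time_s: 19.02
ee_pos: [0.4623, -0.0703, 0.0327]
eef_rot: [-3.14, 0.003, 0.269]
force: [-9.0, -2.2, 9.3]
grip_width: 0.0187
```

>>> drive_tool(
  increments=[
    [[0, 0, 0], [3, 0, 0], 0],
    [[0, 0, 0], [3, 0, 0], 0],
  ],
)

```text
time_s: 19.27
ee_pos: [0.4681, -0.0687, 0.0328]
eef_rot: [-3.14, 0.003, 0.269]
force: [-8.5, -2.8, 8.6]
grip_width: 0.0189
```

>>> drive_tool(
  increments=[
    [[0, 0, 0], [-3, 0, 0], 0],
    [[0, 0, 0], [-3, 0, 0], 0],
    [[0, 0, 0], [-3, 0, 0], 0],
  ],
)

```text
time_s: 19.65
ee_pos: [0.4602, -0.0713, 0.0328]
eef_rot: [-3.141, -0.0, 0.269]
force: [2.9, 1.4, -2.4]
grip_width: 0.0188
```

At near-zero vertical load it drags at about 3–4 N, so this is the middle one and it can stay here. I'll release it and go to the third.

>>> drive_tool(
  increments=[
    [[0, 0, 0], [0, 0, 0], 0.15],
    [[0, 0, 0], [0, 0, 0], 0.3],
    [[0, 0, 0], [0, 0, 0], 0.45],
    [[0, 0, 0], [0, 0, 0], 0.45],
    [[0, 0, 0], [0, 0, -10], 0.45],
    [[0, 0, 0], [0, 0, -20], 0.45],
    [[0, 0, 0], [0, 0, -30], 0.5],
    [[0, 0, 0], [0, 0, -10], 0.5],
    [[0, 0, 0], [0, 0, 0], 0.5],
  ],
)

```text
time_s: 20.78
ee_pos: [0.4606, -0.0714, 0.1032]
eef_rot: [3.141, -0.001, 0.269]
force: [-0.3, 0.0, -0.7]
grip_width: 0.0471
```

```bash
python3 go.py .6597 -.0105 .101 21.9
```

```text
t 20.77 pos [ 0.4606 -0.0714  0.1032] yaw 15.4 rp [ 1.7997e+02 -6.0000e-02] F [-0.25  0.02 -0.66] w 0.0471 q6 -0.5
turn az -6.5 shift mm 208.2 -5.9 2.2
```

>>> drive_tool(
  increments=[
    [[0, 0, 0], [20, 0, 0], 0.5],
    [[0, 0, 0], [40, -2, 0], 0.5],
    [[0, 0, 0], [40, -2, 0], 0.5],
    [[0, 0, 0], [40, -2, 0], 0.5],
    [[0, 0, 0], [40, 0, 0], 0.5],
    [[0, 0, 0], [28, 0, 0], 0.5],
    [[0, 0, -6.5], [0, 0, 0], 0.5],
    [[0, 0, 0], [0, 0, 0], 0.5],
  ],
)

```text
time_s: 21.78
ee_pos: [0.6588, -0.0103, 0.1011]
eef_rot: [-3.141, 0.002, 0.382]
force: [0.4, -0.1, 0.4]
grip_width: 0.0468
```

```bash
python3 go.py .6597 -.0105 .031 21.9; python3 - <<'E'
from h import *
c=cal('wrist');im=ctrl.camera('wrist')[:,:,::-1].copy()
th=np.linspace(0,6.28,60)
for q in proj('wrist',np.c_[.6597+.0525*np.cos(th),-.0105+.0525*np.sin(th),0*th+.0105],c): cv2.circle(im,tuple(int(v) for v in q),1,(255,0,0),-1)
cv2.imwrite('pics/w6.png',im)
E
```

```text
t 21.77 pos [ 0.6588 -0.0103  0.1011] yaw 21.87 rp [-1.7994e+02  1.2000e-01] F [ 0.4  -0.11  0.4 ] w 0.0468 q6 -0.45
turn az -0.03 shift mm 0.7 0.5 70.1
```

View pics/w6.png

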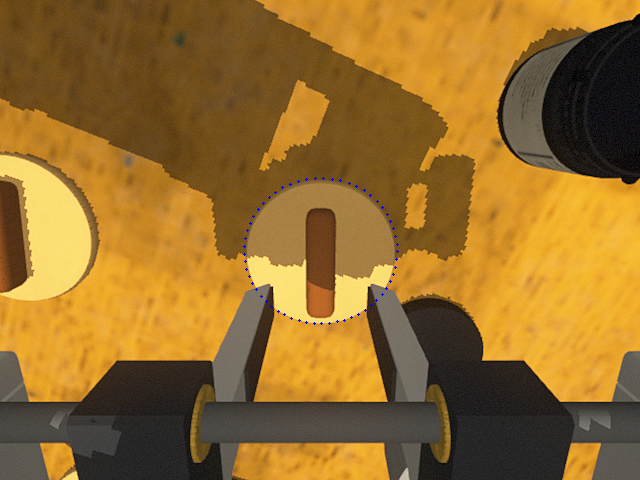

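The third baren matches the prediction, with its bar at (320, 262). The spare lid is just outside the disc near (435, 335) and clear of the fingers.

>>> drive_tool(
  increments=[
    [[0, 0, 0], [0.7, 0.5, 20], 0.45],
    [[0, 0, 0], [0, 0, 20], 0.45],
    [[0, 0, 0], [0, 0, 20], 0.45],
    [[0, 0, 0], [0, 0, 9.5], 0.45],
    [[0, 0, 0], [0, 0, 0], 0.2],
    [[0, 0, 0], [0, 0, 0], 0.1],
    [[0, 0, 0], [0, 0, 0], 0],
    [[0, 0, 0], [0, 0, 0], 0],
    [[0, 0, 0], [0, 0, 0], 0],
  ],
)

```text
time_s: 22.95
ee_pos: [0.6604, -0.0107, 0.0341]
eef_rot: [3.141, -0.001, 0.382]
force: [-2.0, -0.7, 7.0]
grip_width: 0.0184
```

>>> drive_tool(
  increments=[
    [[0, 0, 0], [-2, 0, 0], 0],
    [[0, 0, 0], [-4, 0, 0], 0],
    [[0, 0, 0], [-4, 0, 0], 0],
    [[0, 0, 0], [-4, 0, 0], 0],
  ],
)

```text
time_s: 23.45
ee_pos: [0.6477, -0.0158, 0.0341]
eef_rot: [3.141, -0.002, 0.382]
force: [4.1, 1.3, 4.8]
grip_width: 0.0185
```

>>> drive_tool(
  increments=[
    [[0, 0, 0], [0, -2, 0], 0],
    [[0, 0, 0], [0, -4, 0], 0],
    [[0, 0, 0], [0, -4, 0], 0],
    [[0, 0, 0], [0, -4, 0], 0],
  ],
)

```text
time_s: 23.95
ee_pos: [0.6423, -0.0034, 0.0341]
eef_rot: [3.14, -0.001, 0.382]
force: [1.2, -3.8, 6.2]
grip_width: 0.0184
```

```bash
python3 go.py .415 .15 .031 21.9
```

```text
t 23.95 pos [ 0.6423 -0.0034  0.0341] yaw 21.89 rp [ 1.7992e+02 -7.0000e-02] F [ 1.18 -3.82  6.24] w 0.0184 q6 -0.44
turn az -0.01 shift mm -153.7 -227.1 3.1
```

>>> drive_tool(
  increments=[
    [[0, 0, 0], [0, -3, -0.5], 0],
    [[0, 0, 0], [0, -3, 0], 0],
    [[0, 0, 0], [0, -3, 0], 0],
  ],
)

```text
time_s: 24.32
ee_pos: [0.6387, 0.0054, 0.0341]
eef_rot: [3.141, -0.0, 0.382]
force: [0.7, -3.6, 5.9]
grip_width: 0.0186
```

>>> drive_tool(
  increments=[
    [[0, 0, 0], [0, -3, -0.4], 0],
    [[0, 0, 0], [0, -3, 0], 0],
    [[0, 0, 0], [0, -3, 0], 0],
  ],
)

```text
time_s: 24.7
ee_pos: [0.6351, 0.0141, 0.0341]
eef_rot: [-3.141, 0.0, 0.382]
force: [0.8, -2.9, 2.5]
grip_width: 0.0183
```

>>> drive_tool(
  increments=[
    [[0, 0, 0], [-3, 0, 0], 0],
    [[0, 0, 0], [-3, 0, 0], 0],
    [[0, 0, 0], [-3, 0, 0], 0],
  ],
)

```text
time_s: 25.08
ee_pos: [0.6266, 0.0105, 0.0341]
eef_rot: [-3.141, 0.0, 0.382]
force: [2.5, 1.1, 0.5]
grip_width: 0.0188
```

>>> drive_tool(
  increments=[
    [[0, 0, 0], [-3, 0, 0], 0],
    [[0, 0, 0], [-3, 0, 0], 0],
    [[0, 0, 0], [-3, 0, 0], 0],
  ],
)

```text
time_s: 25.45
ee_pos: [0.6182, 0.0071, 0.0341]
eef_rot: [-3.141, 0.0, 0.382]
force: [2.4, 0.3, -0.5]
grip_width: 0.0183
```

>>> drive_tool(
  increments=[
    [[0, 0, 0], [0, -3, 0], 0],
    [[0, 0, 0], [0, -3, 0], 0],
    [[0, 0, 0], [0, -3, 0], 0],
  ],
)

```text
time_s: 25.82
ee_pos: [0.615, 0.0157, 0.0341]
eef_rot: [-3.142, 0.0, 0.382]
force: [0.7, -1.5, -0.8]
grip_width: 0.0181
```

B and C are too close to call: vertical load is mixed into both readings. I'll measure C again with no vertical load, pushing the bar's side with one finger and the grip open.

>>> drive_tool(
  increments=[
    [[0, 0, 0], [0, 0, 0], 0.15],
    [[0, 0, 0], [0, 0, 0], 0.28],
    [[0, 0, 0], [0, 0, 0], 0.28],
    [[0, 0, 0], [0, 0, 0], 0.28],
  ],
)

```text
time_s: 26.32
ee_pos: [0.6152, 0.0155, 0.0343]
eef_rot: [3.142, -0.0, 0.382]
force: [-0.3, 0.1, 0.6]
grip_width: 0.0265
```

>>> drive_tool(
  increments=[
    [[0, 0, 0], [-3, 0, 0], 0.28],
    [[0, 0, 0], [-3, 0, 0], 0.28],
    [[0, 0, 0], [-3, 0, 0], 0.28],
    [[0, 0, 0], [-3, 0, 0], 0.28],
    [[0, 0, 0], [-3, 0, 0], 0.28],
  ],
)

```text
time_s: 26.95
ee_pos: [0.6011, 0.0098, 0.0343]
eef_rot: [3.142, -0.0, 0.382]
force: [1.6, 0.6, -1.2]
grip_width: 0.0266
```

>>> drive_tool(
  increments=[
    [[0, 0, 0], [-3, 0, 0], 0.28],
    [[0, 0, 0], [-3, 0, 0], 0.28],
  ],
)

```text
time_s: 27.2
ee_pos: [0.5956, 0.0076, 0.0343]
eef_rot: [3.142, -0.0, 0.382]
force: [2.4, 0.5, -0.8]
grip_width: 0.0263
```

>>> drive_tool(
  increments=[
    [[0, 0, 0], [-3, 0, 0], 0.28],
    [[0, 0, 0], [-3, 0, 0], 0.28],
  ],
)

```text
time_s: 27.45
ee_pos: [0.59, 0.0054, 0.0342]
eef_rot: [3.142, -0.0, 0.382]
force: [1.6, 0.6, -0.5]
grip_width: 0.0264
```

>>> drive_tool(
  increments=[
    [[0, 0, 0], [-3, 0, 0], 0.28],
    [[0, 0, 0], [-3, 0, 0], 0.28],
  ],
)

```text
time_s: 27.7
ee_pos: [0.5844, 0.0031, 0.0343]
eef_rot: [3.142, -0.0, 0.382]
force: [1.3, 0.8, -1.0]
grip_width: 0.0265
```

C takes about 1.5–2 N pushed freely. The same push on B will compare them like for like.

>>> drive_tool(
  increments=[
    [[0, 0, 0], [4, 0, -20], 0.45],
    [[0, 0, 0], [0, 0, -30], 0.45],
    [[0, 0, 6.5], [0, 0, -10], 0.45],
    [[0, 0, 0], [0, 0, 0], 0.45],
  ],
)

```text
time_s: 28.2
ee_pos: [0.5883, 0.0046, 0.0949]
eef_rot: [3.141, -0.001, 0.269]
force: [0.0, -0.2, 0.3]
grip_width: 0.0422
```

```bash
python3 go.py .4602 -.0713 .034 15.4
```

```text
t 28.2 pos [0.5883 0.0046 0.0949] yaw 15.43 rp [ 1.7998e+02 -5.0000e-02] F [ 0.03 -0.16  0.26] w 0.0422 q6 -0.32
turn az 0.03 shift mm -143.7 39.1 60.9
```

>>> drive_tool(
  increments=[
    [[0, 0, 0], [-20, 5, 0], 0.45],
    [[0, 0, 0], [-40, 11, 0], 0.45],
    [[0, 0, 0], [-40, 11, 0], 0.45],
    [[0, 0, 0], [-40, 12, 0], 0.45],
    [[0, 0, 0], [-3.7, 0, 10], 0.45],
    [[0, 0, 0], [0, 0, 25], 0.45],
    [[0, 0, 0], [0, 0, 20], 0.45],
    [[0, 0, 0], [0, 0, 6], 0.28],
    [[0, 0, 0], [0, 0, 0], 0.28],
    [[0, 0, 0], [0, 0, 0], 0.28],
  ],
)

```text
time_s: 29.45
ee_pos: [0.4605, -0.071, 0.0338]
eef_rot: [3.141, -0.001, 0.269]
force: [0.3, 0.3, 0.2]
grip_width: 0.0264
```

>>> drive_tool(
  increments=[
    [[0, 0, 0], [-3, 0, 0], 0.28],
    [[0, 0, 0], [-3, 0, 0], 0.28],
    [[0, 0, 0], [-3, 0, 0], 0.28],
    [[0, 0, 0], [-3, 0, 0], 0.28],
    [[0, 0, 0], [-3, 0, 0], 0.28],
  ],
)

```text
time_s: 30.08
ee_pos: [0.446, -0.0752, 0.0336]
eef_rot: [3.141, -0.001, 0.269]
force: [4.6, 1.3, 2.7]
grip_width: 0.0265
```

>>> drive_tool(
  increments=[
    [[0, 0, 0], [-3, 0, 0], 0.28],
    [[0, 0, 0], [-3, 0, 0], 0.28],
  ],
)

```text
time_s: 30.32
ee_pos: [0.4402, -0.0768, 0.0336]
eef_rot: [3.141, -0.001, 0.269]
force: [5.7, 1.5, 2.0]
grip_width: 0.0265
```

>>> drive_tool(
  increments=[
    [[0, 0, 0], [-3, 0, 0], 0.28],
    [[0, 0, 0], [-3, 0, 0], 0.28],
  ],
)

```text
time_s: 30.58
ee_pos: [0.4345, -0.0784, 0.0337]
eef_rot: [3.141, -0.001, 0.269]
force: [5.1, 2.1, 2.5]
grip_width: 0.0264
```

>>> drive_tool(
  increments=[
    [[0, 0, 0], [-3, 0, 0], 0.28],
    [[0, 0, 0], [-3, 0, 0], 0.28],
  ],
)

```text
time_s: 30.82
ee_pos: [0.4287, -0.08, 0.0336]
eef_rot: [3.141, -0.001, 0.269]
force: [5.3, 1.6, 2.9]
grip_width: 0.0264
```

B takes about 5 N and C about 1.7 N, so the order is A > B > C and C is the easiest. I'll leave B and go back to C.

>>> drive_tool(
  increments=[
    [[0, 0, 0], [4, 0, 0], 0.45],
    [[0, 0, 0], [0, 0, -20], 0.45],
    [[0, 0, 0], [0, 0, -30], 0.45],
    [[0, 0, -6.5], [0, 0, -15], 0.45],
    [[0, 0, 0], [0, 0, 0], 0.45],
  ],
)

```text
time_s: 31.45
ee_pos: [0.4323, -0.0788, 0.0987]
eef_rot: [3.141, -0.001, 0.382]
force: [-0.1, 0.2, -1.3]
grip_width: 0.0424
```

```bash
python3 go.py .588 .0045 .0985 21.9
```

```text
t 31.45 pos [ 0.4323 -0.0788  0.0987] yaw 21.87 rp [ 1.7996e+02 -3.0000e-02] F [-0.06  0.17 -1.3 ] w 0.0424 q6 -0.65
turn az -0.03 shift mm 175.5 -19.3 0.2
```

>>> drive_tool(
  increments=[
    [[0, 0, 0], [17, -2, 0], 0.45],
    [[0, 0, 0], [40, -4, 0], 0.45],
    [[0, 0, 0], [40, -4, 0], 0.45],
    [[0, 0, 0], [40, -4, 0], 0.45],
    [[0, 0, 0], [30, -4, 0], 0.45],
    [[0, 0, 0], [8.5, -1.3, 0], 0.45],
    [[0, 0, 0], [0, 0, 0], 0.45],
  ],
)

```text
time_s: 32.33
ee_pos: [0.5874, 0.0049, 0.0972]
eef_rot: [-3.141, 0.002, 0.382]
force: [0.3, -0.6, 0.5]
grip_width: 0.0422
```

```bash
python3 go.py .588 .0045 .0985 21.9; python3 - <<'E'
from h import *
c=cal('wrist');im=ctrl.camera('wrist')[:,:,::-1].copy()
th=np.linspace(0,6.28,60)
for q in proj('wrist',np.c_[.588+.0525*np.cos(th),.0045+.0525*np.sin(th),0*th+.0105],c): cv2.circle(im,tuple(int(v) for v in q),1,(255,0,0),-1)
cv2.imwrite('pics/w7.png',im)
E
```

```text
t 32.33 pos [0.5874 0.0049 0.0972] yaw 21.88 rp [-1.7996e+02  9.0000e-02] F [ 0.32 -0.56  0.52] w 0.0422 q6 -0.44
turn az -0.02 shift mm 0.4 0.6 -1.3
```

View pics/w7.png

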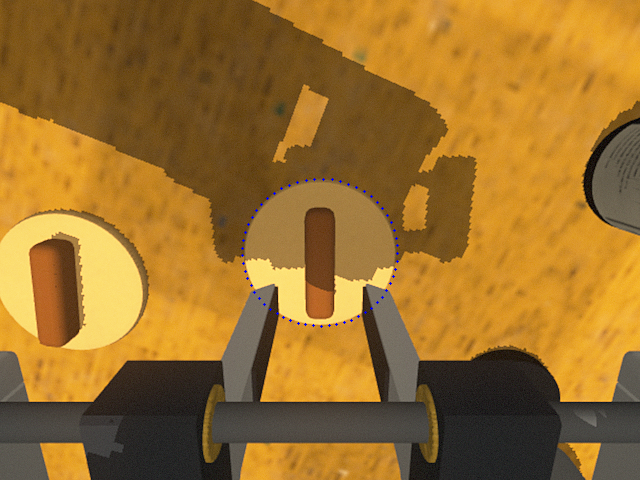

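C's bar is centred at (319, 262). Gripping it.

>>> drive_tool(
  increments=[
    [[0, 0, 0], [0, 0, 20], 0.45],
    [[0, 0, 0], [0, 0, 20], 0.45],
    [[0, 0, 0], [0, 0, 17], 0.45],
    [[0, 0, 0], [0, 0, 8], 0.45],
    [[0, 0, 0], [0, 0, 0], 0.2],
    [[0, 0, 0], [0, 0, 0], 0.1],
    [[0, 0, 0], [0, 0, 0], 0],
    [[0, 0, 0], [0, 0, 0], 0],
    [[0, 0, 0], [0, 0, 0], 0],
  ],
)

```text
time_s: 33.5
ee_pos: [0.588, 0.0046, 0.0339]
eef_rot: [3.141, -0.001, 0.382]
force: [-1.8, -1.1, 5.4]
grip_width: 0.0185
```

```bash
python3 go.py .415 .15 .033 21.9
```

```text
t 33.5 pos [0.588  0.0046 0.0339] yaw 21.9 rp [ 1.7997e+02 -4.0000e-02] F [-1.85 -1.12  5.41] w 0.0185 q6 -0.44
turn az 0.0 shift mm -106.3 -199.5 0.9
```

>>> drive_tool(
  increments=[
    [[0, 0, 0], [-5, -9, -0.6], 0],
    [[0, 0, 0], [-10, -19, 0], 0],
    [[0, 0, 0], [-10, -19, 0], 0],
    [[0, 0, 0], [-10, -19, 0], 0],
    [[0, 0, 0], [-10, -19, 0], 0],
    [[0, 0, 0], [-10, -19, 0], 0],
    [[0, 0, 0], [-10, -19, 0], 0],
    [[0, 0, 0], [-10, -19, 0], 0],
    [[0, 0, 0], [-10, -19, 0], 0],
    [[0, 0, 0], [-10, -19, 0], 0],
    [[0, 0, 0], [-10, -19, 0], 0],
    [[0, 0, 0], [0, 0, 0], 0],
  ],
)

```text
time_s: 35.0
ee_pos: [0.4148, 0.1511, 0.0339]
eef_rot: [-3.141, 0.001, 0.384]
force: [-2.2, 1.3, -1.4]
grip_width: 0.0184
```

```bash
python3 go.py .432 .287 .033 0
```

```text
t 35.0 pos [0.4148 0.1511 0.0339] yaw 21.99 rp [-1.7997e+02  5.0000e-02] F [-2.19  1.28 -1.36] w 0.0184 q6 -0.12
turn az 21.99 shift mm 66.8 -119.6 0.9
```

>>> drive_tool(
  increments=[
    [[0, 0, 8], [0, 0, 0], 0],
    [[0, 0, 8], [0, 0, 0], 0],
    [[0, 0, 7.6], [0, 0, 0], 0],
    [[0, 0, 0], [0, 0, 0], 0],
  ],
)

```text
time_s: 35.5
ee_pos: [0.4162, 0.15, 0.0338]
eef_rot: [-3.142, 0.0, -0.029]
force: [0.4, -0.1, 0.5]
grip_width: 0.0185
```

```bash
python3 go.py .432 .287 .033 -1.6
```

```text
t 35.5 pos [0.4162 0.15   0.0338] yaw -1.67 rp [-180.    0.] F [ 0.43 -0.07  0.46] w 0.0185 q6 0.29
turn az -0.07 shift mm 11.7 -137.4 0.8
```

>>> drive_tool(
  increments=[
    [[0, 0, 0], [1, -9, 0], 0],
    [[0, 0, 0], [1, -18, 0], 0],
    [[0, 0, 0], [1, -18, 0], 0],
    [[0, 0, 0], [2, -18, 0], 0],
    [[0, 0, 0], [2, -18, 0], 0],
    [[0, 0, 0], [2, -18, 0], 0],
    [[0, 0, 0], [2, -18, 0], 0],
    [[0, 0, 0], [0.7, -20, 0], 0],
    [[0, 0, 0], [0, 0, 0], 0],
    [[0, 0, 0], [0, 0, 0], 0],
  ],
)

```text
time_s: 36.75
ee_pos: [0.4319, 0.2869, 0.0339]
eef_rot: [-3.141, -0.0, -0.03]
force: [-0.9, 1.7, 0.5]
grip_width: 0.0186
```

```bash
python3 go.py .554 .2835 .033 -1.6;  python3 - <<'E'
from h import *
c=cal('wrist');im=ctrl.camera('wrist')[:,:,::-1].copy()
p=np.array(ctrl.get_obs()['ee_pos'])
th=np.linspace(0,6.28,60)
pts=proj('wrist',np.c_[p[0]+.0525*np.cos(th),p[1]+.0525*np.sin(th),0*th+.0105],c)
for q in pts: cv2.circle(im,tuple(int(v) for v in q),1,(255,0,0),-1)
t=np.radians(-1.6);R=np.array([[np.cos(t),-np.sin(t)],[np.sin(t),np.cos(t)]]);o=np.array([.554,.2836])
for l in [(.0525,.056),(.0525,-.056),(-.042,.056),(-.042,-.056),(-.067,.07)]:
    q=proj('wrist',np.r_[o+R@l,.012],c)[0];cv2.circle(im,tuple(int(v) for v in q),3,(0,0,255),-1)
cv2.imwrite('pics/w8.png',im)
E
```

```text
t 36.75 pos [0.4319 0.2869 0.0339] yaw -1.69 rp [-1.7997e+02 -1.0000e-02] F [-0.93  1.71  0.5 ] w 0.0186 q6 0.54
turn az -0.09 shift mm 122.2 -0.2 0.9
```

View pics/w8.png

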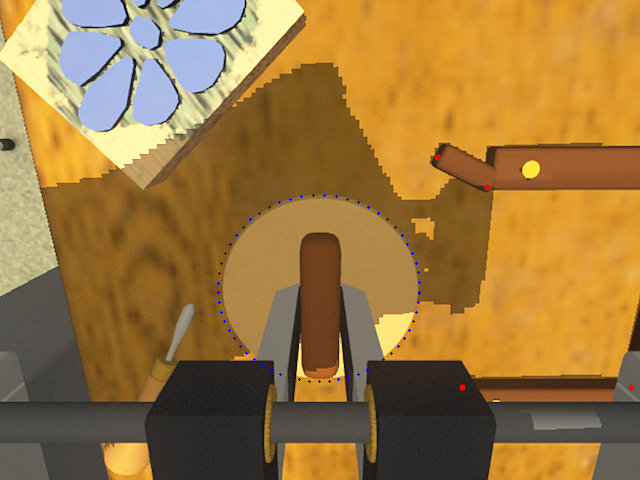

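In the wrist view the disc matches the tool circle, the dock points match, and the cutter tip near (190, 310) is clear. Sliding in.

>>> drive_tool(
  increments=[
    [[0, 0, 0], [5, 0, 0], 0],
    [[0, 0, 0], [12, 0, 0], 0],
    [[0, 0, 0], [12, 0, 0], 0],
    [[0, 0, 0], [12, 0, 0], 0],
    [[0, 0, 0], [6, 0, 0], 0],
  ],
)

```text
time_s: 37.42
ee_pos: [0.4798, 0.2851, 0.0339]
eef_rot: [-3.142, -0.0, -0.03]
force: [-3.7, 0.2, 6.4]
grip_width: 0.0184
```

>>> drive_tool(
  increments=[
    [[0, 0, 0], [8, 0, 0], 0],
    [[0, 0, 0], [8, 0, 0], 0],
    [[0, 0, 0], [8, 0, 0], 0],
  ],
)

```text
time_s: 37.8
ee_pos: [0.5034, 0.2845, 0.0339]
eef_rot: [3.142, 0.0, -0.03]
force: [-4.0, 0.8, 4.7]
grip_width: 0.0183
```

>>> drive_tool(
  increments=[
    [[0, 0, 0], [8, 0, 0], 0],
    [[0, 0, 0], [8, 0, 0], 0],
    [[0, 0, 0], [8, 0, 0], 0],
    [[0, 0, 0], [8, 0, 0], 0],
  ],
)

```text
time_s: 38.3
ee_pos: [0.5354, 0.2836, 0.0339]
eef_rot: [-3.142, -0.0, -0.03]
force: [-3.5, 0.4, 5.2]
grip_width: 0.0185
```

```bash
python3 go.py .554 .2835 .033 -1.6;  python3 - <<'E'
from h import *
im=ctrl.camera('wrist')[:,:,::-1].copy()
cv2.imwrite('pics/w9.png',im)
E
```

```text
t 38.3 pos [0.5354 0.2836 0.0339] yaw -1.7 rp [-180.   -0.] F [-3.5   0.42  5.17] w 0.0185 q6 0.46
turn az -0.1 shift mm 18.6 -0.4 0.9
```

View pics/w9.png

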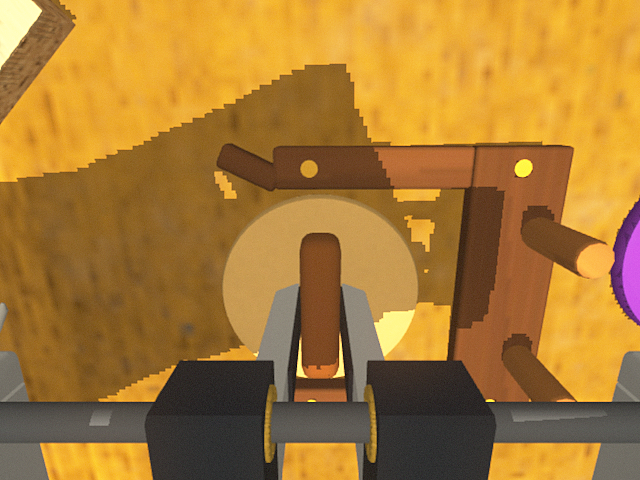

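The rim is about 18 mm from the stop (418 to 455 px).

>>> drive_tool(
  increments=[
    [[0, 0, 0], [5, 0, -0.3], 0],
    [[0, 0, 0], [4, 0, 0], 0],
    [[0, 0, 0], [3, 0, 0], 0],
    [[0, 0, 0], [2, 0, 0], 0],
  ],
)

```text
time_s: 38.85
ee_pos: [0.5489, 0.2831, 0.0339]
eef_rot: [3.141, 0.0, -0.03]
force: [-3.2, 0.2, -0.0]
grip_width: 0.0183
```

>>> drive_tool(
  increments=[
    [[0, 0, 0], [1, 0, 0], 0],
    [[0, 0, 0], [1, 0, 0], 0],
  ],
)

```text
time_s: 39.1
ee_pos: [0.5507, 0.2831, 0.0339]
eef_rot: [3.141, 0.0, -0.03]
force: [-2.1, 0.3, -2.0]
grip_width: 0.0186
```

>>> drive_tool(
  increments=[
    [[0, 0, 0], [0.7, 0, 0], 0],
  ],
)

```text
time_s: 39.22
ee_pos: [0.5515, 0.283, 0.0339]
eef_rot: [3.141, 0.0, -0.03]
force: [-1.6, 0.1, -3.4]
grip_width: 0.0184
```

>>> drive_tool(
  increments=[
    [[0, 0, 0], [0.7, 0, 0], 0],
  ],
)

```text
time_s: 39.35
ee_pos: [0.5522, 0.283, 0.0339]
eef_rot: [3.141, 0.0, -0.03]
force: [-2.8, 0.2, -4.7]
grip_width: 0.0185
```

>>> drive_tool(
  increments=[
    [[0, 0, 0], [0.5, 0, 0], 0],
  ],
)

```text
time_s: 39.48
ee_pos: [0.5527, 0.283, 0.0339]
eef_rot: [3.141, 0.0, -0.03]
force: [-1.3, -0.1, -5.5]
grip_width: 0.0186
```

>>> drive_tool(
  increments=[
    [[0, 0, 0], [0.5, 0, 0], 0],
  ],
)

```text
time_s: 39.6
ee_pos: [0.5532, 0.283, 0.0339]
eef_rot: [3.141, 0.0, -0.03]
force: [-1.1, 0.4, -5.9]
grip_width: 0.0186
```

>>> drive_tool(
  increments=[
    [[0, 0, 0], [0.5, 0, 0], 0],
  ],
)

```text
time_s: 39.72
ee_pos: [0.5537, 0.283, 0.034]
eef_rot: [3.141, 0.0, -0.03]
force: [0.5, 0.4, -6.6]
grip_width: 0.0186
```

>>> drive_tool(
  increments=[
    [[0, 0, 0], [0.5, 0, 0], 0],
  ],
)

```text
time_s: 39.85
ee_pos: [0.5542, 0.2829, 0.034]
eef_rot: [3.141, 0.0, -0.03]
force: [-0.7, -0.6, -6.3]
grip_width: 0.0187
```

>>> drive_tool(
  increments=[
    [[0, 0, 0], [0.5, 0, 0], 0],
  ],
)

```text
time_s: 39.98
ee_pos: [0.5547, 0.2829, 0.034]
eef_rot: [3.141, 0.0, -0.03]
force: [-0.9, -0.7, -7.3]
grip_width: 0.0189
```

>>> drive_tool(
  increments=[
    [[0, 0, 0], [0.5, 0, 0.2], 0],
  ],
)

```text
time_s: 40.1
ee_pos: [0.5552, 0.283, 0.0339]
eef_rot: [3.142, 0.0, -0.03]
force: [-0.9, 0.3, -5.1]
grip_width: 0.0188
```

>>> drive_tool(
  increments=[
    [[0, 0, 0], [0.5, 0, 0.1], 0],
  ],
)

```text
time_s: 40.22
ee_pos: [0.5555, 0.283, 0.0339]
eef_rot: [3.141, 0.001, -0.03]
force: [-5.6, -0.5, -2.1]
grip_width: 0.0186
```

>>> drive_tool(
  increments=[
    [[0, 0, 0], [0.5, 0, 0], 0],
  ],
)

```text
time_s: 40.35
ee_pos: [0.5556, 0.283, 0.0339]
eef_rot: [3.141, 0.002, -0.03]
force: [-8.6, -0.5, -0.7]
grip_width: 0.0186
```

>>> drive_tool(
  increments=[
    [[0, 0, 0], [0.5, 0, 0], 0],
  ],
)

```text
time_s: 40.48
ee_pos: [0.5557, 0.2831, 0.0339]
eef_rot: [3.141, 0.003, -0.03]
force: [-13.4, -0.7, 1.3]
grip_width: 0.018
```

Contact with the stop at x = 0.5556 with about 12 N. I'll relax, release and lift.

>>> drive_tool(
  increments=[
    [[0, 0, 0], [-0.9, 0, 0], 0],
    [[0, 0, 0], [0, 0, 0], 0.15],
    [[0, 0, 0], [0, 0, 0], 0.3],
    [[0, 0, 0], [0, 0, 0], 0.45],
    [[0, 0, 0], [0, 0, 0], 0.45],
    [[0, 0, 0], [0, 0, -10], 0.45],
    [[0, 0, 0], [0, 0, -20], 0.45],
    [[0, 0, 0], [0, 0, -30], 0.5],
    [[0, 0, 0], [0, 0, -20], 0.5],
    [[0, 0, 0], [0, 0, 0], 0.5],
  ],
)

```text
time_s: 41.72
ee_pos: [0.5565, 0.2833, 0.1159]
eef_rot: [-3.14, -0.003, -0.03]
force: [0.1, -0.3, -0.0]
grip_width: 0.0472
```

```bash
python3 - <<'E'
from h import *
im=ctrl.camera('wrist')[:,:,::-1].copy()
cv2.imwrite('pics/w10.png',im)
E
```

```text
(no output)
```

View pics/w10.png

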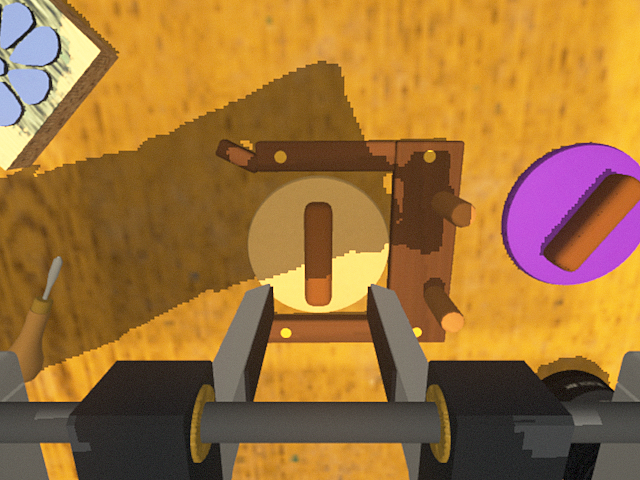

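>>> drive_tool(
  increments=[
    [[0, 0, 0], [0, 0, -20], 0.5],
    [[0, 0, 0], [-30, -15, 0], 0.5],
    [[0, 0, 0], [-30, -15, 0], 0.5],
    [[0, 0, 0], [-40, -25, 0], 0.5],
    [[0, 0, 0], [-40, -25, 0], 0.5],
    [[0, 0, 0], [-40, -25, 0], 0.5],
    [[0, 0, 0], [-30, -15, 0], 0.5],
    [[0, 0, 0], [0, 0, 0], 0.5],
  ],
)

```text
time_s: 42.78
ee_pos: [0.3477, 0.4097, 0.1329]
eef_rot: [3.14, 0.001, -0.027]
force: [0.1, 0.0, 0.1]
grip_width: 0.0472
```

```bash
python3 - <<'E'
from find import *
im=ctrl.camera('top')[:,:,::-1].copy();cv2.imwrite('pics/top2.png',im)
for P,*_ in barens(im):
    for n,o,a in [('posts',(.554,.2836),-1.65),('plain',(.5764,-.2978),-3.95)]:
        t=np.radians(a);d=P[:2]-o
        print(n,(1e3*np.array([d[0]*np.cos(t)+d[1]*np.sin(t),-d[0]*np.sin(t)+d[1]*np.cos(t)])).round(1))
print(ctrl.get_obs()['time_s'])
E
```

```text
px 361 286 40.6 41.3 disc [ 0.4328 -0.0792  0.0105] grip [ 0.4329 -0.0776] bar rot from y deg 15.5 168 [0.015 0.067]
px 214 237 40.0 40.9 disc [0.5563 0.2848 0.0105] grip [0.5558 0.2835] bar rot from y deg -2.3 182 [0.016 0.068]
px 446 226 39.6 40.4 disc [ 0.5785 -0.2955  0.0105] grip [ 0.5783 -0.2938] bar rot from y deg 0.9 172 [0.016 0.069]
posts [-110.7 -366.1]
plain [-158.3  208.2]
posts [2.3 1.2]
plain [-60.1 579.8]
posts [  41.2 -578.1]
plain [2.  2.5]
42.825
```

View pics/top2.png

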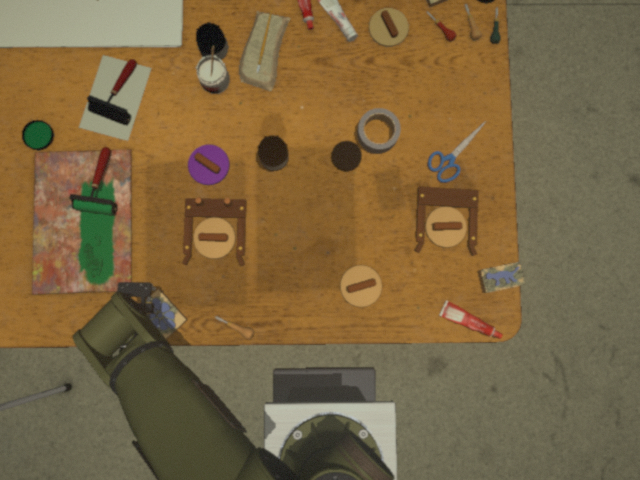

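```bash
python3 -c "
from station import ctrl
print(ctrl.hand_in())"
```

```text
the job is handed in; nothing more can be done
None
```

I sorted the three barens by how hard they drag, docked the easiest and hardest, and handed the job in at about 43 s. The hand-in gives no verdict.

| Baren (start position) | Drag measured | Where it is now |
|---|---|---|
| Near left | about 6.8 N | plain dock (hardest) |
| Near right | about 3 to 4 N with little vertical load; up to 5.5 N when pushed with one finger | open worktop, over 250 mm from both docks (third) |
| Far | about 1.7 N pushed freely | dock with posts (easiest) |

- **Drag readings:** The measured forces don't match the stated 1, 3 and 7 N exactly. Small vertical loads from the gripper affected them, and my first gripped readings of the last two were too close to call. Pushing those two again with the grip open separated them clearly.
- **Seating:** I pushed both docked barens against the stop until the tool stalled, at about 13–14 N wrist force, well under the 22 N limit. Before release I backed off slightly.
- **Final check:** The last top picture puts the docked barens 1 to 3 mm off each dock's middle line. It also puts them 2 mm past the fully home point I had estimated. I take that as error in my dock position estimate, since the contact force and the wrist pictures show both touching the stop.
- **Bystanders:** None appears to have moved in the last top picture. That was by eye only, and the arm partly hid the flower block. All three barens lay flat.

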